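# Jack up a fossil cradle and hold it on the pump handle

### The arm

A 7-joint arm with a two-finger parallel gripper is mounted at the origin on the work surface. World frame = base frame: x ahead of the robot, y to its left, z up, the work surface at z = 0. Lengths are in m, angles in rad, forces in N, time in s.
With the tool pointing down it reaches from about 0.4 to 0.75 m from the base axis. Payload 19.5 kg.
Tool frame: the origin (TCP) lies between the finger pads; the fingertips stand 14 mm ahead of it and the grasp point (between the pads) lies 5 mm behind it (ctrl.finger_overhang is the distance from the TCP to the fingertips, in m); z points along the fingers, y is the direction in which the jaws open and shut (so a half turn about z gives the same grasp; the last joint's range is limited). The gripper opens to 85 mm and grips with 20 to 120 N. Pads are 22 mm wide; open, the fingers measure 114 mm over their backs; the gripper's body (76 mm by 85 mm) begins 54 mm behind the grasp point. The pads swing forward as they close: fully open they stand 13 mm farther back than shut.
Start: joints at [1.136, 0.707, -0.028, 1.485, 0.022, 0.951, -0.075], TCP at [0.22, -0.531, 0.245] pointing down, gripper open.
Joint ranges: [-2.71, 2.71], [-0.32, 2.16], [-1.57, 1.52], [0, 2.45], [-1.46, 4.6], [0, 2.02], [-2.83, 2.83]. Speed limits (rad/s): [1.89, 1.89, 2.57, 2.57, 3.01, 3.01, 3.01].

### API

Orientations are given as a 3x3 rotation matrix whose columns are the frame's x, y, z axes.
In Python, from cell import telemetry, camera, get_calibration, order, ctrl gives the robot as it stands.
- The arm moves only by the tool send_rows, never from a script. Its argument "deltas" is a list that holds one entry, the list of rows, each a list of 7 numbers: the shift along the tool's x, y, z in m, then the turn, a rotation vector about the tool's x, y, z in rad, then the opening, from -1 (shut) to 1 (fully open). In form: [[[tx, ty, tz, wx, wy, wz, claw], ...]]. A call has 1 to 12 rows; each row is the pose to reach, as a shift and turn from the pose measured when the call began, along the tool's axes at that moment; what a row does not reach only later rows make up. A row lasts 1/12 s, in which the tool goes at most 41.7 mm and 7.16 degrees, less where a joint would pass 70% of its speed; a pose out of reach is approached as far as the arm can. A call with a gripper value outside its range is refused whole. The fingers move at their own pace and stop on an object; "newtons" is the grip in N (left out, the last holds). Time passes only in rows, so rows that repeat a pose let the fingers close. It gives the time, the measured TCP pose, the force and the opening at its end, in the units of the state.
- telemetry.state(): the state, without advancing time (a new reading comes with each control period).
- camera(name): name is "scene" or "top"; returns (picture, depth): 480x640x3 uint8, red, green, blue; 480x640 float32, m along the optical axis (not along the pixel's ray), 0 where there is no reading.
- get_calibration(name): a dict with "fov_y" (degrees; the focal length in pixels is half the picture's height over the tangent of half this angle, whatever the lens; pixels are square), "cx", "cy" (the principal point, pixels), "k1" (the pictures are not rectified: a ray, as slopes to the right and down, at radius r is drawn at 1 + k1 r^2 times it, then the intrinsics apply), "position" and "attitude" of the camera in the world. Camera axes: x right, y down, z forward; pixel columns grow to the right and rows downward; lengths in m; the calibration is good to about 2 mm. A picture is of the moment at which its call begins. get_calibration takes no time and is no camera call.
- order.job_done(): hands the job in, once; it reports no verdict.
The state is a dict: "t": time; "joint_positions": joint angles; "qd": joint speeds; "joint_efforts": joint torques, N m; "tool_pos": TCP position; "tcp_rot": TCP orientation; "wrist_force": force on the tool from outside, world axes, zero at the start; "wrist_torque": the same for the moment, N m; "opening": finger opening in m.
Only numpy, scipy, OpenCV 4.12 (cv2) and the standard library are available. Lean on these libraries where they do the work, as an engineer would, in place of code of your own. Each camera call takes 0.05 s, during which the arm holds its last target. There are 200 camera calls.

### The job

Raise the marked side of the timber fossil cradle with the small hydraulic bench jack, so that packing can be slipped under its feet: stand the jack on the table with its saddle centred under the steel lift bracket stamped with a ring and cross, then pump the handle until the bracket has risen at least 10 mm, but no more than 20. Finish while holding the pump handle right down on the last stroke, with the jack alone carrying that side; do not let go. Do not shove the cradle along, and leave the vials, mug, brush and packing pieces where they are.

Things in the scene. Friction and masses are not known exactly. Their poses are not given: they have to be found in the camera images.
- jack: small hydraulic bench jack, loose, 0.90 kg in all: grey cylinder and oil block on a dark steel base plate 216 x 84 x 10 mm, which reaches 36 mm ahead of the saddle axis and 180 mm behind it. Origin on the table under the saddle axis (base underside); +x points ahead, away from the pump handle; z up. Its balance point lies about 62 mm behind the saddle axis. Ahead is the side to push under the lift bracket
- saddle (a point): centre of the top face of the jack's saddle, a round dark steel disc 38 mm across on the ram; 83 mm above the table with the ram down. It rises with the ram
- carry_bar (a point): centre of the jack's carrying bar, by which it is picked up: black rubber bar 66 mm long (along the jack's x), 20 mm wide, 20 mm high, 73 mm behind the saddle axis, its centre 101 mm above the table; free underneath down to 50 mm above the table
- handle_grip (a point): middle of the pump handle's black rubber grip, a bar 90 mm long, 30 wide, 22 thick, flat side up; 145 mm from the pivot, which is 140 mm behind the saddle axis and 74 mm above the table. The handle points away from the load. Up, it slopes 0.5 rad upward (this point 144 mm high, 267 mm behind the saddle axis); fully down, 0.1 rad downward (60 mm high, 284 mm behind)
- pump_handle (a joint): angle of the pump handle: 0 up, grows as it is pressed down, 0.6 rad fully down against its stop. A spring returns it upward by itself when let go. Pressing on the grip takes about 3 N unloaded and 7 to 12 N with the load on
- jack_ram (a joint): rise of the ram and saddle (m), 0 to 0.042; it starts somewhere between 0 and 10 mm up. A full stroke of the handle lifts it about 12 mm while the handle is held down; when the handle comes up it settles back 2 to 3 mm and stays there, so each full stroke gains 10 mm. Short strokes gain nothing. It cannot be pumped down again
- lift_point (a point): lift point: centre of the underside of the bracket's tongue, right under the stamped ring and cross; 102 mm above the table while the cradle stands on its feet. The tongue is a steel plate 64 mm wide and 6 mm thick that sticks out 65 mm from the middle of one side of the cradle, the point 25 mm from its outer edge. The point has the cradle's axes: its -x points out of the cradle, square to that side, so the jack goes in along +x
- cradle: timber cradle with a rock slab and bones in it, loose, about 6 kg: 260 mm (x) by 300 mm (y), rails 112 mm high, slab to 125 mm, on four feet 30 mm high. Origin on the table under its centre; the lift bracket is on its -x side. It hinges up about the feet of its +x side
- far_edge (a point): point on the table at the middle of the cradle's +x side, about which it hinges when lifted
- vial_a: bystander, loose: clear sample vial, 25 mm across, 86 mm tall with its wider white cap (31 mm); origin at the centre of its underside
- vial_b: bystander, loose: clear sample vial, 25 mm across, 86 mm tall with its wider white cap (31 mm); origin at the centre of its underside
- vial_c: bystander, loose: clear sample vial, 25 mm across, 86 mm tall with its wider white cap (31 mm); origin at the centre of its underside
- mug: bystander, loose: white mug, 80 mm across, 95 mm tall, with a handle at its side; origin at the centre of its underside
- block_a: bystander, loose: flat pale wooden packing piece 90 x 55 x 12 mm, lying on the table; origin at the centre of its underside
- block_b: bystander, loose: flat pale wooden packing piece 90 x 55 x 12 mm, lying on the table; origin at the centre of its underside
- brush: bystander, loose: soft cleaning brush 170 mm long lying on the table

How it is judged:
By the outcome, as a careful person would: the job done as asked, in the order asked, and still so for the second after the job is handed in, while the arm keeps its last pose, push and grip.
It also fails if it takes over 48 s, if anything falls off the work surface, if the arm or the gripper's body presses on something with over 40 N, if the wrist force passes 120 N, or if a joint passes its speed limit or range.

## Working session

There is one attempt and no reset: what is moved stays moved. The work goes in short steps, Python scripts to look and compute and a tool call to move; the robot and the scene stay as the last step left them, time stands still between calls to the robot, and variables do not carry over. Pictures are saved under pics/ and viewed, about 8 in all and at most 12, crops included, and the job is handed in when it is done.

Besides the shell and the picture viewer there is one more tool, called after "Call:" as a command line: name --argument value ..., lists and objects as JSON in quotes. send_rows: Moves the arm, as the interface text tells. Its arguments: {"type":"object","properties":{"deltas":{"type":"array"},"newtons":{"type":"number"}},"required":["deltas"]}

```bash
mkdir -p pics; ls; cat > h.py <<'E'
import numpy as np, cv2
from cell import telemetry, camera, get_calibration, order, ctrl
def shot(n,f):
    p,d=camera(n); cv2.imwrite(f'pics/{f}.png',cv2.cvtColor(p,cv2.COLOR_RGB2BGR)); np.save(f'pics/{f}.npy',d); return p,d
def cal(n):
    c=get_calibration(n); f=240/np.tan(np.radians(c['fov_y'])/2)
    return c,f,np.array(c['position']),np.array(c['attitude']).reshape(3,3)
def ray(n,u,v):
    c,f,P,R=cal(n); a=np.array([(u-c['cx'])/f,(v-c['cy'])/f]); s=a.copy()
    for _ in range(20): s=a/(1+c['k1']*(s@s))
    return P,R@np.array([s[0],s[1],1.])
def atz(n,u,v,z):
    P,r=ray(n,u,v); return P+r*(z-P[2])/r[2]
def dep(n,f,u,v):
    d=np.load(f'pics/{f}.npy'); P,r=ray(n,u,v); return P+r*d[int(round(v)),int(round(u))]
def proj(n,X):
    c,f,P,R=cal(n); q=R.T@(np.array(X)-P); s=q[:2]/q[2]; s=s*(1+c['k1']*(s@s)); return s*f+[c['cx'],c['cy']]
def crop(f,u0,v0,u1,v1,k,o):
    im=cv2.imread(f'pics/{f}.png')[v0:v1,u0:u1]; cv2.imwrite(f'pics/{o}.png',cv2.resize(im,None,fx=k,fy=k,interpolation=cv2.INTER_CUBIC))
E
python3 - <<'E'
from h import *
shot('top','t0'); shot('scene','s0')
a=cv2.imread('pics/t0.png');
for n in('top','scene'): print(get_calibration(n))
print(telemetry.state(), ctrl.finger_overhang)
E
```

```text
pics
{'fov_y': 44.481638774790106, 'cx': 311.46269511273783, 'cy': 234.68577692220555, 'k1': 0.029214096133547873, 'position': array([0.30158014, 0.00430262, 1.62934838]), 'attitude': array([[ 0.00849869, -0.98804089,  0.1539577 ],
       [-0.99991131, -0.00997577, -0.00882405],
       [ 0.01025437, -0.15386905, -0.98803804]])}
{'fov_y': 44.61391167209743, 'cx': 318.8245759196081, 'cy': 230.03327681433987, 'k1': 0.05214721560702128, 'position': array([ 1.16741271, -0.87929803,  0.87756465]), 'attitude': array([[ 0.79679438,  0.36902555, -0.47847556],
       [ 0.60397502, -0.46248326,  0.6490943 ],
       [ 0.01824545, -0.80618198, -0.59138628]])}
{'t': 0.1, 'joint_positions': array([ 1.13633035,  0.70704686, -0.02759571,  1.48497126,  0.02198441,
        0.95088378, -0.07549117]), 'qd': array([-2.11901479e-04, -1.67820427e-03, -1.00362731e-03, -1.21760809e-03,
        8.47316451e-04,  8.79397126e-04,  4.82798467e-05]), 'joint_efforts': array([ 2.25147414e-03, -8.84287620e+01,  1.23700518e+00, -2.36452711e+01,
        1.71913987e-02,  5.08972997e-03,  4.35227960e-06]), 'tool_pos': array([ 0.21998527, -0.53100658,  0.24486641]), 'tcp_rot': array([[ 9.23860361e-01,  3.82729490e-01, -4.14675979e-04],
       [ 3.82729713e-01, -9.23859905e-01,  9.17904483e-04],
       [-3.17933963e-05, -1.00672438e-03, -9.99999493e-01]]), 'wrist_force': array([-0.27156847,  0.63510015, -0.62015374]), 'wrist_torque': array([ 0.0321264 ,  0.03871067, -0.06055252]), 'opening': 0.08538143821658187} 0.014
```

View pics/t0.png

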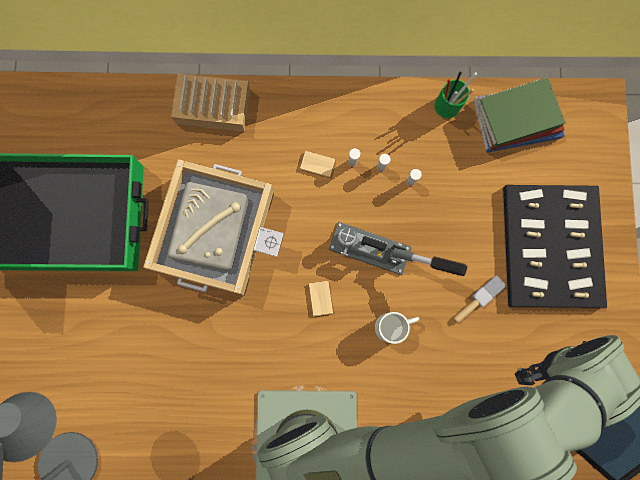

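View pics/s0.png

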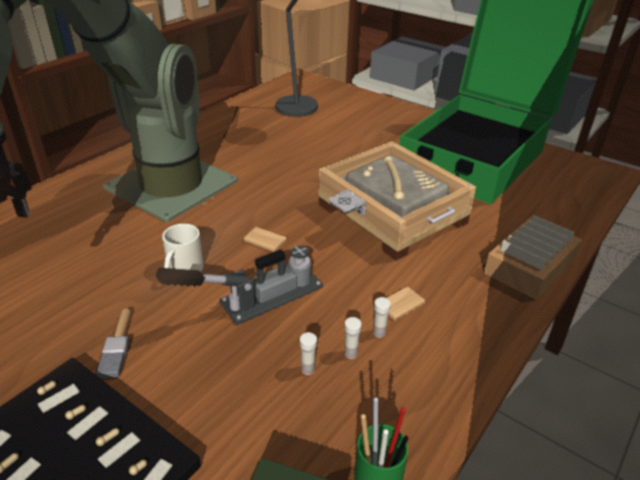

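The top view shows the jack saddle near (346,236), the grip near (449,266) and the bracket ring near (270,242). Vials, packing pieces and mug lie to either side, and the corridor between jack and bracket is clear. I'll enlarge that area.

```bash
python3 - <<'E'
from h import *
crop('t0',140,140,300,310,3.5,'c0a'); crop('t0',300,200,480,300,4.4,'c0b')
a=cv2.imread('pics/c0a.png');b=cv2.imread('pics/c0b.png');print(a.shape,b.shape)
E
```

```text
(595, 560, 3) (440, 792, 3)
```

View pics/c0a.png

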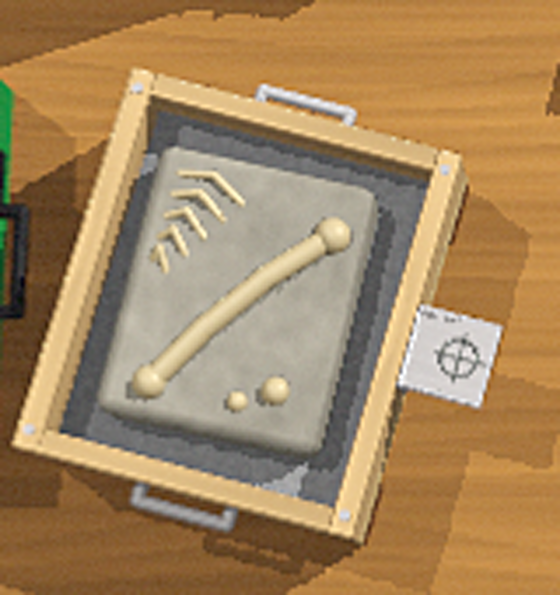

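View pics/c0b.png

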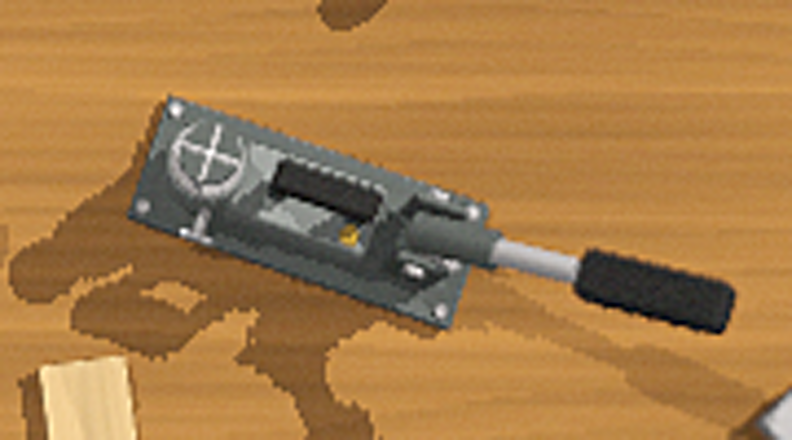

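The left crop shows the ring and cross at (459,359), with the rail screws at the corners. The right crop shows the saddle cross at (211,155), the bar from (278,175) to (378,206), and base corners at (168,95), (130,217), (447,328) and (487,205).

```bash
python3 - <<'E'
from h import *
np.set_printoptions(precision=4,suppress=True)
A=lambda x,y:((x+.5)/3.5-.5+140,(y+.5)/3.5-.5+140)
B=lambda x,y:((x+.5)/4.4-.5+300,(y+.5)/4.4-.5+200)
def T(l,p,z):
    q=[atz('top',*a,z) for a in p]; print(l,*[x[:2] for x in q],'mean',np.mean(q,0)[:2]); return np.array(q)
ang=lambda v:np.arctan2(v[1],v[0])
r=T('ring',[A(459,359)],.108); c=T('screws',[A(137,88),A(445,169),A(343,516),A(28,429)],.112)
t=T('tongue',[A(421,306),A(502,325),A(481,408),A(399,387)],.108)
m=c.mean(0); print('cradle +x yaw: ring->c',ang(m-r[0]),'edges',ang(c[0]-c[1]),ang(c[3]-c[2]),'perp',ang(c[1]-c[2])+np.pi/2,ang(c[0]-c[3])+np.pi/2,'tongue',ang(t[0]-t[1]),ang(t[3]-t[2]))
print('lens',np.linalg.norm(c[0]-c[1]),np.linalg.norm(c[1]-c[2]),np.linalg.norm(m-r[0]))
b=T('base',[B(168,95),B(130,217),B(447,328),B(487,205)],.010)
print('jack yaw',ang(b[0]-b[3]),ang(b[1]-b[2]),'lens',np.linalg.norm(b[0]-b[3]),np.linalg.norm(b[0]-b[1]))
y=ang(b[0]+b[1]-b[2]-b[3]); print('saddle from base',b.mean(0)[:2]+.072*np.array([np.cos(y),np.sin(y)]),y)
k=T('bar',[B(284,160),B(385,190),B(372,222),B(272,190)],.111); print(ang(k[0]-k[1]))
for z in(.083,.093): T('saddle',[B(211,155)],z)
g=T('grip',[B(590,252),B(735,290),B(722,332),B(577,297)],.155); print(ang(g[0]-g[1]))
d=np.load('pics/t0.npy')
u,v=map(int,np.round(B(211,155)))
print('saddle z',[dep('top','t0',u+i,v+j)[2] for i in(-4,-2,0,2,4) for j in(-4,-2,0,2,4)])
u,v=map(int,np.round(A(459,359)));print('tongue z',np.median([dep('top','t0',u+i,v+j)[2] for i in(-4,0,4) for j in(-4,0,4)]))
print('table z',np.median([dep('top','t0',400+i,225)[2] for i in range(9)]),'bar z',np.median([dep('top','t0',*map(round,B(328+i,190)))[2] for i in range(-9,10,3)]))
E
```

```text
ring [0.5176 0.097 ] mean [0.5176 0.097 ]
screws [0.7222 0.3446] [0.662  0.1101] [0.3995 0.1797] [0.4617 0.4135] mean [0.5614 0.262 ]
tongue [0.5575 0.1262] [0.5437 0.0653] [0.4809 0.0799] [0.4961 0.1412] mean [0.5196 0.1031]
cradle +x yaw: ring->c 1.3115263900653036 edges 1.3195197585702785 1.3107416965228083 perp 1.3113469612064195 1.3120835844114362 tongue 1.3479000540418211 1.3284373920237833
lens 0.24210452581175756 0.2715929384043265 0.17074858957946693
base [ 0.5929 -0.0837] [ 0.5143 -0.0597] [ 0.4459 -0.2593] [ 0.5242 -0.2858] mean [ 0.5193 -0.1721]
jack yaw 1.2432385400352466 1.2407829030232977 lens 0.21352901648374714 0.08217634713897629
saddle from base [ 0.5426 -0.104 ] 1.2420182242055162
bar [ 0.5361 -0.1473] [ 0.5187 -0.2073] [ 0.4995 -0.1993] [ 0.518  -0.1401] mean [ 0.5181 -0.1735]
1.287791557386975
saddle [ 0.5431 -0.1058] mean [ 0.5431 -0.1058]
saddle [ 0.5415 -0.1051] mean [ 0.5415 -0.1051]
grip [ 0.4776 -0.3186] [ 0.4565 -0.4012] [ 0.4323 -0.3929] [ 0.4516 -0.3105] mean [ 0.4545 -0.3558]
1.3208286582800843
saddle z [np.float64(0.0916097302939709), np.float64(0.086
[... 154 characters left out ...]
at64(0.09057654458784392), np.float64(0.08817121478952061), np.float64(0.08996306976940116), np.float64(0.09508178389866839), np.float64(0.09214487212339639), np.float64(0.09802829188630913), np.float64(0.09220056773719332), np.float64(0.0898735800794328), np.float64(0.08720595865261305), np.float64(0.08778362780839832), np.float64(0.09520287032065133), np.float64(0.09291743262537988), np.float64(0.09038498914527393), np.float64(0.089702547091), np.float64(0.09825270411499365), np.float64(0.09320940870259387), np.float64(0.08951208951351841), np.float64(0.09464266656123499), np.float64(0.09184157229399403)]
tongue z 0.10635923934700675
table z 0.00014678650436028562 bar z 0.10991977497242011
```

```bash
cat >> h.py <<'E'
def goal(p,yaw):
    from scipy.spatial.transform import Rotation as Ro
    s=telemetry.state(); R=np.array(s['tcp_rot']).reshape(3,3)
    G=np.array([[np.cos(yaw),np.sin(yaw),0],[np.sin(yaw),-np.cos(yaw),0],[0,0,-1.]])
    print('shift',np.round(R.T@(np.array(p)-s['tool_pos']),4),'turn',np.round(Ro.from_matrix(R.T@G).as_rotvec(),4),'t',round(s['t'],2))
E
python3 -c "
from h import *
goal([.5204,-.1673,.19],1.242)"
```

```text
shift [ 0.4167 -0.221   0.0551] turn [-1.000e-03 -4.000e-04 -8.493e-01] t 0.1
```

Call:
send_rows --deltas '[[[0.035,-0.018,0.0,0,0,-0.07,1],[0.07,-0.037,0.0,0,0,-0.14,1],[0.104,-0.055,0.005,0,0,-0.21,1],[0.139,-0.074,0.01,0,0,-0.28,1],[0.174,-0.092,0.015,0,0,-0.35,1],[0.208,-0.11,0.02,0,0,-0.42,1],[0.243,-0.129,0.025,0,0,-0.49,1],[0.278,-0.147,0.03,0,0,-0.56,1],[0.312,-0.166,0.035,0,0,-0.63,1],[0.347,-0.184,0.04,0,0,-0.7,1],[0.382,-0.2,0.05,0,0,-0.78,1],[0.417,-0.221,0.055,-0.001,0,-0.849,1]]]'

```text
t: 1.1
tool_pos: [0.5215, -0.166, 0.1891]
tcp_rot: [[0.32, 0.947, -0.001], [0.947, -0.32, 0.0], [-0.0, -0.001, -1.0]]
wrist_force: [-0.1, -0.8, 0.6]
opening: 0.0858
```

Call:
send_rows --deltas '[[[-0.001,-0.001,0.02,0,0,0,1],[-0.0015,-0.001,0.04,0,0,0,1],[-0.0015,-0.001,0.06,0,0,0,1],[-0.0015,-0.001,0.08,0,0,0,1],[-0.0015,-0.001,0.093,0,0,0,1],[-0.0015,-0.001,0.093,0,0,0,1]]]'

```text
t: 1.6
tool_pos: [0.5189, -0.1668, 0.0937]
tcp_rot: [[0.32, 0.948, -0.004], [0.948, -0.32, 0.001], [-0.0, -0.004, -1.0]]
wrist_force: [0.8, -0.7, -0.7]
opening: 0.0856
```

```bash
python3 - <<'E'
from h import *
shot('scene','s1'); crop('s1',180,180,380,330,4,'c1')
E
```

```text
(no output)
```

View pics/c1.png

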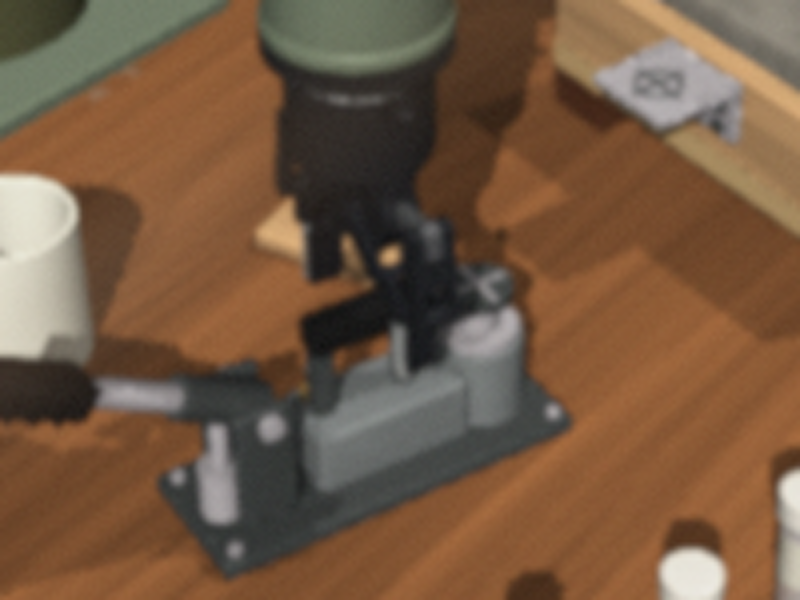

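The bar lies between the open fingers, toward its saddle end, so I'll close.

Call:
send_rows --deltas '[[[0,0,0,0,0,0,-1],[0,0,0,0,0,0,-1],[0,0,0,0,0,0,-1],[0,0,0,0,0,0,-1],[0,0,0,0,0,0,-1],[0,0,0,0,0,0,-1],[0,0,0,0,0,0,-1],[0,0,0,0,0,0,-1]]]' --newtons 80

```text
t: 2.32
tool_pos: [0.5202, -0.1671, 0.0957]
tcp_rot: [[0.32, 0.947, -0.001], [0.947, -0.32, 0.0], [-0.0, -0.001, -1.0]]
wrist_force: [4.9, -1.0, 4.6]
opening: 0.0186
```

```bash
python3 - <<'E'
from h import *
L=np.array([.5176,.097]);y=1.3115;X=np.array([np.cos(y),np.sin(y)]);Y=np.array([-X[1],X[0]])
for n,l in(('b',[(309,283.5),(329.5,281),(333,313),(313,317)]),('a',[(302,151),(335,156),(333,177),(298,171)])):
  for u,v in l:
    q=atz('top',u,v,.012)[:2]; print(n,q.round(3),'in final jack frame',((q-L)@X).round(3),((q-L)@Y).round(3))
T=L-.066*X
goal([*T,.106],y); goal([*(T-.09*X),.106],y)
E
```

```text
b [ 0.418 -0.005] in final jack frame -0.124 0.071
b [ 0.425 -0.061] in final jack frame -0.176 0.049
b [ 0.338 -0.071] in final jack frame -0.208 0.131
b [ 0.326 -0.016] in final jack frame -0.159 0.156
a [0.795 0.019] in final jack frame -0.004 -0.288
a [ 0.781 -0.075] in final jack frame -0.099 -0.299
a [ 0.72 -0.07] in final jack frame -0.109 -0.238
a [0.736 0.03 ] in final jack frame -0.009 -0.228
shift [ 0.1836 -0.0826 -0.0102] turn [-0.0006  0.0001 -0.0663] t 2.32
shift [ 0.0938 -0.0767 -0.0102] turn [-0.0006  0.0001 -0.0663] t 2.32
```

Call:
send_rows --deltas '[[[0,0,-0.005,0,0,0,-1],[0,0,-0.012,0,0,0,-1],[0.01,-0.008,-0.015,0,0,-0.007,-1],[0.022,-0.018,-0.015,0,0,-0.016,-1],[0.034,-0.028,-0.015,0,0,-0.025,-1],[0.046,-0.038,-0.015,0,0,-0.034,-1],[0.058,-0.048,-0.015,0,0,-0.043,-1],[0.07,-0.058,-0.015,0,0,-0.052,-1],[0.082,-0.068,-0.015,0,0,-0.06,-1],[0.09,-0.074,-0.015,0,0,-0.066,-1],[0.094,-0.077,-0.015,0,0,-0.066,-1],[0.094,-0.077,-0.015,0,0,-0.066,-1]]]'

```text
t: 3.32
tool_pos: [0.4772, -0.0527, 0.1109]
tcp_rot: [[0.256, 0.967, -0.001], [0.967, -0.256, 0.0], [0.0, -0.001, -1.0]]
wrist_force: [0.7, 0.3, -9.0]
opening: 0.0189
```

```bash
python3 - <<'E'
from h import *
print(telemetry.state()['wrist_torque'],telemetry.state()['wrist_force'])
shot('scene','s2'); shot('top','t2'); crop('s2',220,150,420,300,4,'c2s');
a=cv2.imread('pics/t2.png')[180:310,220:420];b=cv2.imread('pics/s2.png')[150:300,220:420]
cv2.imwrite('pics/c2.png',np.hstack([cv2.resize(a,None,fx=2,fy=2),cv2.resize(b,(400,300))[:260]]))
E
```

```text
[-0.20471079 -0.02253747  0.03719052] [ 0.72383173  0.25577627 -8.9726283 ]
```

View pics/c2.png

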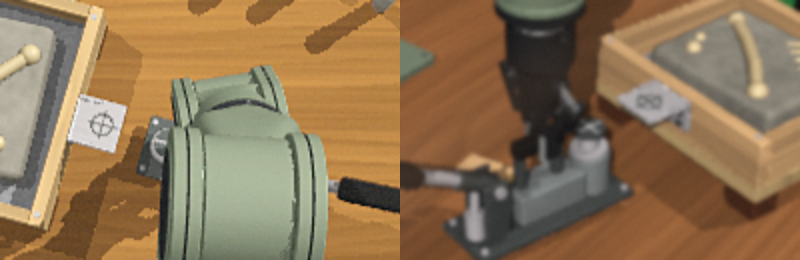

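The jack hangs level in the gripper, short of the tongue. The saddle is partly visible at about (160,148) in the left half. I'll check where it sits in the hand.

```bash
python3 - <<'E'
from h import *
T=np.array([.4772,-.0527]);X=np.array([.256,.967]);Y=np.array([-.967,.256])
im=cv2.resize(cv2.imread('pics/t2.png')[215:285,255:325],None,fx=8,fy=8,interpolation=cv2.INTER_CUBIC)
def P(q,z): 
    u=(proj('top',[*q,z])-[255,215]+.5)*8-.5; return tuple(int(a) for a in u)
S=T+.066*X; print('pred saddle',P(S,.107),'ring',P([.5176,.097],.108))
for c in[(36,42),(36,-42)]: print('corner',P(S+X*c[0]/1e3+Y*c[1]/1e3,.025))
for a in np.linspace(0,6.28,40): cv2.circle(im,P(S+.019*np.array([np.cos(a),np.sin(a)]),.107),1,(0,0,255),-1)
cv2.imwrite('pics/c3.png',im)
E
```

```text
pred saddle (391, 295) ring (129, 221)
corner (258, 415)
corner (324, 181)
```

View pics/c3.png

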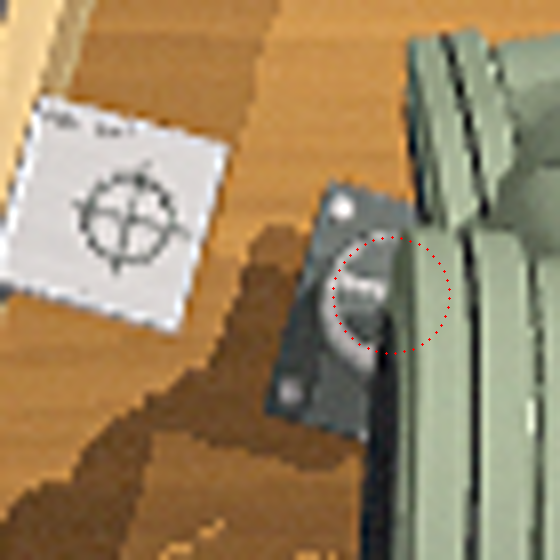

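The base corners sit about 8 zoomed pixels (2–3 mm) behind the prediction, so I'll go in 1.5 mm farther. I'll lower to 4 mm clearance and insert along the jack axis.

Call:
send_rows --deltas '[[[0.0,0,0.006,0,0,0,-1],[0.005,0.001,0.011,0,0,0,-1],[0.015,0.001,0.011,0,0,0,-1],[0.025,0.001,0.011,0,0,0,-1],[0.035,0.001,0.011,0,0,0,-1],[0.045,0.001,0.011,0,0,0,-1],[0.055,0.001,0.011,0,0,0,-1],[0.065,0.001,0.011,0,0,0,-1],[0.075,0.001,0.011,0,0,0,-1],[0.085,0.001,0.011,0,0,0,-1],[0.0905,0.001,0.011,0,0,0,-1],[0.0905,0.001,0.011,0,0,0,-1]]]'

```text
t: 4.42
tool_pos: [0.5021, 0.0346, 0.0998]
tcp_rot: [[0.256, 0.967, -0.0], [0.967, -0.256, 0.0], [0.0, -0.0, -1.0]]
wrist_force: [-1.0, -0.1, -9.5]
opening: 0.0186
```

```bash
python3 - <<'E'
from h import *
goal([.5011,.0346,.0957],1.3115);print(telemetry.state()['wrist_force'])
shot('top','t4'); shot('scene','s4')
a=cv2.resize(cv2.imread('pics/t4.png')[205:275,240:310],None,fx=5,fy=5,interpolation=cv2.INTER_CUBIC)
b=cv2.resize(cv2.imread('pics/s4.png')[160:260,260:380],None,fx=3.5,fy=3.5,interpolation=cv2.INTER_CUBIC)
cv2.imwrite('pics/c4.png',np.hstack([a,b]))
def P(q,z): 
    u=(proj('top',[*q,z])-[240,205]+.5)*5-.5; return tuple(int(x) for x in u)
print('ring pred',P([.5176,.097],.108))
E
```

```text
shift [-0.0003 -0.001   0.0041] turn [-0.0003 -0.0002  0.0006] t 4.42
[-0.96695061 -0.10380503 -9.48672455]
ring pred (155, 188)
```

View pics/c4.png

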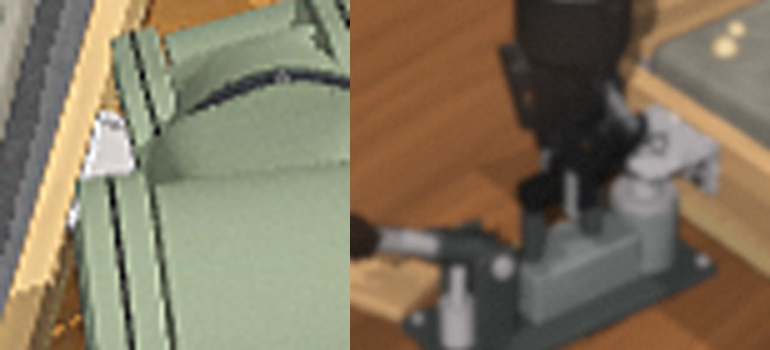

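The saddle is under the tongue and the force is only the jack's own weight. I'll set it down and release.

Call:
send_rows --deltas '[[[0,-0.001,0.002,0,0,0,-1],[0,-0.001,0.004,0,0,0,-1],[0,-0.001,0.0045,0,0,0,-1],[0,-0.001,0.0045,0,0,0,-1]]]'

```text
t: 4.85
tool_pos: [0.5009, 0.0322, 0.0955]
tcp_rot: [[0.259, 0.966, -0.0], [0.966, -0.259, -0.001], [-0.001, 0.0, -1.0]]
wrist_force: [-0.3, -3.3, 4.4]
opening: 0.0187
```

Call:
send_rows --deltas '[[[0,0,0,0,0,0,1],[0,0,0,0,0,0,1],[0,0,0,0,0,0,1],[0,0,0,0,0,0,1],[0,0,0,0,0,0,1],[0,0,0,0,0,0,1],[0,0,0,0,0,0,1]]]'

```text
t: 5.43
tool_pos: [0.5009, 0.0323, 0.0955]
tcp_rot: [[0.258, 0.966, -0.0], [0.966, -0.258, -0.001], [-0.001, 0.0, -1.0]]
wrist_force: [-0.1, -0.4, 0.3]
opening: 0.0854
```

Call:
send_rows --deltas '[[[0,0,-0.02,0,0,0,1],[0,0,-0.05,0,0,0,1],[0,0,-0.08,0,0,0,1],[0,0,-0.11,0,0,0,1],[-0.02,0,-0.125,0,0,0,1],[-0.05,0,-0.125,0,0,0,-1],[-0.08,0,-0.125,0,0,0,-1],[-0.11,0,-0.125,0,0,0,-1],[-0.14,0,-0.125,0,0,0,-1],[-0.17,0,-0.125,0,0,0,-1],[-0.192,0,-0.125,0,0,0,-1],[-0.192,0,-0.125,0,0,0,-1]]]'

```text
t: 6.43
tool_pos: [0.4498, -0.1573, 0.2207]
tcp_rot: [[0.264, 0.965, -0.001], [0.965, -0.264, -0.003], [-0.003, -0.0, -1.0]]
wrist_force: [-0.4, -1.0, -0.5]
opening: 0.0007
```

```bash
python3 - <<'E'
from h import *
shot('top','t5'); shot('scene','s5')
a=cv2.resize(cv2.imread('pics/t5.png')[205:275,250:360],None,fx=7,fy=7,interpolation=cv2.INTER_CUBIC)
cv2.imwrite('pics/c5.png',a)
print(telemetry.state()['tool_pos'])
def P(q,z): 
    u=(proj('top',[*q,z])-[250,205]+.5)*7-.5; return tuple(int(x) for x in u)
X=np.array([np.cos(1.3115),np.sin(1.3115)]);Y=np.array([-X[1],X[0]]);S=np.array([.5176,.097])
print('pred if saddle at lift point: bar',[P(S+X*x/1e3+Y*y/1e3,.111) for x,y in((-40,10),(-40,-10),(-106,-10),(-106,10))],'rear base',[P(S+X*x/1e3+Y*y/1e3,.01) for x,y in((36,42),(36,-42),(-180,-42),(-180,42))])
E
```

```text
[ 0.45117417 -0.15338813  0.22077975]
pred if saddle at lift point: bar [(243, 316), (258, 265), (429, 311), (414, 363)] rear base [(46, 375), (104, 174), (627, 316), (572, 520)]
```

View pics/c5.png

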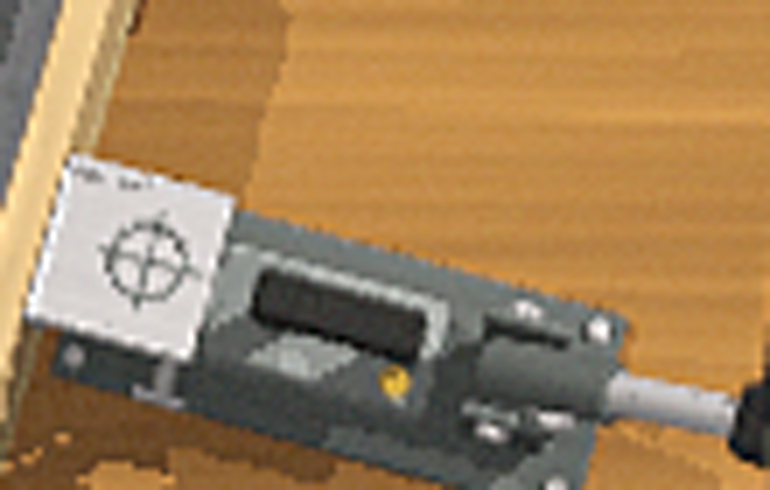

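The jack sits within about 2 mm of centred under the ring and is aligned: the bar corners are about 5 zoomed px from ideal. Now the first stroke.

Call:
send_rows --deltas '[[[0,0,0.025,0,0,0,-1],[0,0,0.045,0,0,0,-1],[-0.003,0,0.058,0,0,0,-1],[-0.006,0,0.068,0,0,0,-1],[-0.01,0,0.078,0,0,0,-1],[-0.014,0,0.088,0,0,0,-1],[-0.018,0,0.098,0,0,0,-1],[-0.022,0,0.108,0,0,0,-1],[-0.026,0,0.118,0,0,0,-1],[-0.03,0,0.128,0,0,0,-1],[-0.032,0,0.136,0,0,0,-1],[-0.032,0,0.138,0,0,0,-1]]]'

```text
t: 7.53
tool_pos: [0.4438, -0.1831, 0.0824]
tcp_rot: [[0.258, 0.966, 0.001], [0.966, -0.258, -0.0], [0.0, 0.001, -1.0]]
wrist_force: [-2.8, 3.5, 30.5]
opening: 0.0
```

Call:
send_rows --deltas '[[[0,0,0.002,0,0,0,-1],[0,0,0.002,0,0,0,-1]]]'

```text
t: 7.7
tool_pos: [0.444, -0.1829, 0.0811]
tcp_rot: [[0.257, 0.966, 0.001], [0.966, -0.257, -0.001], [-0.001, 0.002, -1.0]]
wrist_force: [-8.7, -3.4, 40.0]
opening: 0.0002
```

```bash
python3 - <<'E'
from h import *
s=telemetry.state();print(s['tool_pos'],s['wrist_force'])
shot('top','t6'); shot('scene','s6')
a=cv2.resize(cv2.imread('pics/t6.png')[205:285,250:360],(385,280),interpolation=cv2.INTER_CUBIC)
b=cv2.resize(cv2.imread('pics/s6.png')[160:280,220:380],None,fx=2.6,fy=2.6,interpolation=cv2.INTER_CUBIC)[:280]
cv2.imwrite('pics/c6.png',np.hstack([a,b]))
for f in('t5','t6'):
    z=np.array([dep('top',f,u,v)[2] for u in range(264,278) for v in range(236,248)]); print(f,'tongue z',np.median(z),z.std())
E
```

```text
[ 0.44399944 -0.18285371  0.0811374 ] [-8.72694513 -3.44120721 40.01465121]
t5 tongue z 0.10775860253476521 0.11709129906639715
t6 tongue z 0.111048771700469 0.003652635775271495
```

View pics/c6.png

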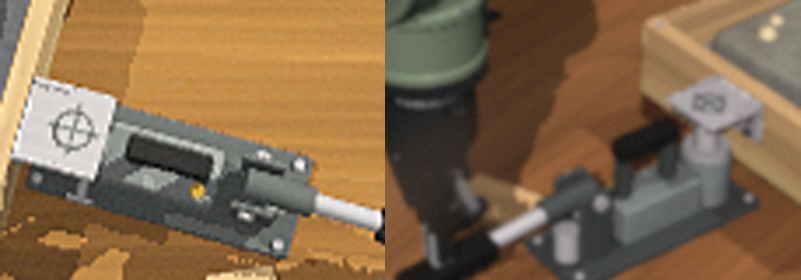

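The handle is at its stop, with 40 N on the fingertips, and the bracket has risen about 3 mm. I'll raise for the next stroke and press more gently at the end.

Call:
send_rows --deltas '[[[0,0,-0.006,0,0,0,-1],[0.003,0,-0.016,0,0,0,-1],[0.007,0,-0.026,0,0,0,-1],[0.011,0,-0.036,0,0,0,-1],[0.015,0,-0.046,0,0,0,-1],[0.019,0,-0.056,0,0,0,-1],[0.023,0,-0.066,0,0,0,-1],[0.027,0,-0.076,0,0,0,-1],[0.03,0,-0.086,0,0,0,-1],[0.032,0,-0.098,0,0,0,-1],[0.032,0,-0.11,0,0,0,-1],[0.032,0,-0.115,0,0,0,-1]]]'

```text
t: 8.8
tool_pos: [0.4527, -0.1507, 0.1977]
tcp_rot: [[0.256, 0.967, 0.003], [0.967, -0.256, -0.001], [-0.001, 0.003, -1.0]]
wrist_force: [-0.2, -0.3, 0.4]
opening: -0.0001
```

Call:
send_rows --deltas '[[[0,0,0,0,0,0,-1],[0,0,0,0,0,0,-1]]]'

```text
t: 8.97
tool_pos: [0.4529, -0.1502, 0.1976]
tcp_rot: [[0.255, 0.967, 0.003], [0.967, -0.255, -0.001], [-0.0, 0.004, -1.0]]
wrist_force: [-0.1, -0.7, -0.8]
opening: -0.0001
```

```bash
python3 - <<'E'
from h import *
X=np.array([np.cos(1.3115),np.sin(1.3115)])
s=telemetry.state();print(s['wrist_force'])
goal([*(np.array([.517,.095])-.258*X),.171],1.3115); goal([.4438,-.1831,.0835],1.3115)
shot('top','t7')
z=np.array([dep('top','t7',u,v)[2] for u in range(264,278) for v in range(236,248)]); print('tongue z',np.median(z))
c=get_calibration('top')
# grip height along handle
p=np.array([.517,.095])-.315*X; u,v=proj('top',[*p,.17]); print('handle end z',[round(dep('top','t7',u+i,v)[2],3) for i in(-4,-2,0,2,4)])
E
```

```text
[-0.12378089 -0.65196622 -0.76007762]
shift [-0.0046 -0.001   0.0266] turn [0.0037 0.0004 0.0015] t 8.97
shift [-0.0341 -0.0008  0.1141] turn [0.0037 0.0004 0.0015] t 8.97
tongue z 0.10859969012036086
handle end z [np.float64(0.684), np.float64(0.683), np.float64(0.682), np.float64(0.68), np.float64(0.678)]
```

Call:
send_rows --deltas '[[[-0.003,-0.001,0.02,0.004,0,0,-1],[-0.005,-0.001,0.034,0.004,0,0,-1],[-0.008,-0.001,0.044,0.004,0,0,-1],[-0.011,-0.001,0.054,0.004,0,0,-1],[-0.015,-0.001,0.064,0.004,0,0,-1],[-0.019,-0.001,0.074,0.004,0,0,-1],[-0.023,-0.001,0.084,0.004,0,0,-1],[-0.027,-0.001,0.094,0.004,0,0,-1],[-0.031,-0.001,0.103,0.004,0,0,-1],[-0.034,-0.001,0.11,0.004,0,0,-1],[-0.034,-0.001,0.113,0.004,0,0,-1],[-0.034,-0.001,0.114,0.004,0,0,-1]]]'

```text
t: 10.02
tool_pos: [0.4434, -0.1828, 0.0828]
tcp_rot: [[0.255, 0.967, -0.001], [0.967, -0.255, 0.0], [-0.0, -0.001, -1.0]]
wrist_force: [-1.8, 2.5, 26.4]
opening: 0.0003
```

```bash
python3 - <<'E'
from h import *
s=telemetry.state();print(s['tool_pos'],s['wrist_force'])
shot('top','t8'); shot('scene','s8')
for f in('t0','t5','t6','t7','t8'):
    z=np.array([dep('top',f,u,v)[2] for u in range(266,276) for v in range(237,247)]) if 1 else 0; print(f,np.median(z),end=' ')
a=cv2.resize(cv2.imread('pics/t8.png')[140:340,140:440],(450,300))
b=cv2.resize(cv2.imread('pics/s8.png')[140:320,180:390],(350,300),interpolation=cv2.INTER_CUBIC)
cv2.imwrite('pics/c8.png',np.hstack([a,b]))
E
```

```text
[ 0.44344524 -0.18276416  0.08275444] [-1.80903847  2.46789317 26.38352751]
t0 0.10783481411129947 t5 0.10733521959418435 t6 0.11076488061683876 t7 0.10853727763733345 t8 0.12124307022077796
```

View pics/c8.png

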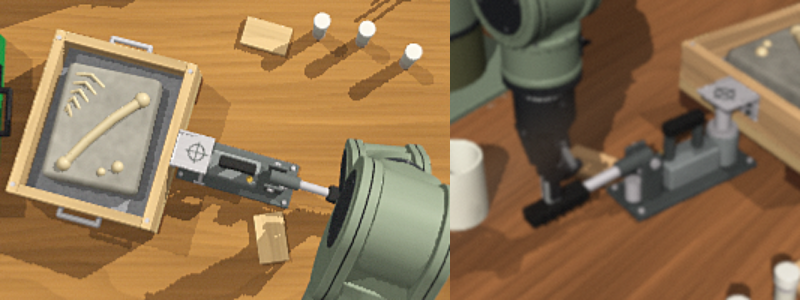

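The bracket has risen about 13.5 mm, and the handle is at its stop with 26 N on it. I'll check the bystanders and stability, then hand in.

```bash
python3 - <<'E'
from h import *
A=cv2.imread('pics/s0.png').astype(int)
for i in range(4): p,d=shot('scene','s9')
B=cv2.imread('pics/s9.png').astype(int)
for n,(u0,v0,u1,v1) in dict(mug_left=(160,225,185,275),vials=(295,295,395,375),block_a=(385,290,425,320),brush=(95,305,135,380),block_b=(240,225,262,250)).items():
    print(n,np.abs(A-B)[v0:v1,u0:u1].mean().round(1))
# cradle shift: far-corner screws in top view
from itertools import product
a=cv2.imread('pics/t0.png');b=cv2.imread('pics/t8.png')
for n,(u,v) in dict(far1=(179,165),far2=(148,262),vial=(384,160),blockb=(320,299)).items():
    m=cv2.matchTemplate(b[v-20:v+20,u-20:u+20],a[v-11:v+12,u-11:u+12],cv2.TM_CCOEFF_NORMED); _,s,_,l=cv2.minMaxLoc(m); print(n,round(s,2),np.array(l)-9)
p,d=shot('top','t9'); print(np.median([dep('top','t9',u,v)[2] for u in range(266,276) for v in range(237,247)]))
s=telemetry.state();print(s['t'],s['tool_pos'],s['wrist_force'])
E
```

```text
mug_left 16.6
vials 2.0
block_a 2.1
brush 6.0
block_b 62.2
far1 0.97 [0 0]
far2 0.99 [0 0]
vial 1.0 [0 0]
blockb 0.8 [0 2]
0.1209558833049903
10.3667 [ 0.4434186  -0.18278095  0.08330782] [-2.47300669  1.78040961 20.67011573]
```

Block_b and the mug differ, possibly only from shadow or occlusion. I'll use my last view to compare them directly.

```bash
python3 - <<'E'
from h import *
f=lambda n,r:cv2.resize(cv2.imread(f'pics/{n}.png')[r[1]:r[3],r[0]:r[2]],(390,290),interpolation=cv2.INTER_CUBIC)
r=(295,275,349,315);m=(150,210,258,290)
cv2.imwrite('pics/c9.png',np.vstack([np.hstack([f('t0',r),f('t9',r)]),np.hstack([f('s0',m),f('s9',m)])]))
E
```

```text
(no output)
```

View pics/c9.png

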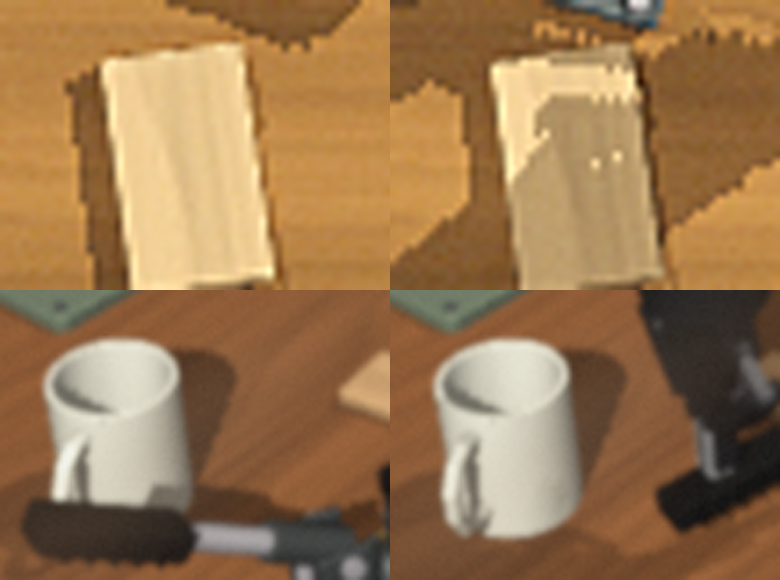

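Block_b and the mug haven't moved. The differences are only shadow and the jack's old position.

```bash
python3 -c "
from h import *
print(order.job_done()); s=telemetry.state(); print(s['t'],s['tool_pos'],s['wrist_force'])"
```

```text
the job is handed in; nothing more can be done
None
the job is handed in; nothing more can be done
```

The marked side of the cradle is up about 13.5 mm, within the 10 to 20 mm asked. The jack is carrying that side, and I handed in while still holding the pump handle down.

I carried the jack by its bar, slid it in under the bracket and set the saddle about 2 mm from centred under the ring. Two full strokes of the handle did the lift.

Last checks before handing in, at 10.4 s:
- **Bracket height:** camera depth put the tongue at 107.5 mm before pumping and 121 mm after. It was still at 121 mm about 0.35 s later.
- **Handle:** it was against its stop. The push read 26 N, then eased to 21 N while held, still above the 7 to 12 N the load needs.
- **Cradle:** the two far corners had not moved in the top view, so it was not shoved along.
- **Other pieces:** the vials, block_a and brush looked unchanged by image comparison. That comparison flagged block_b and the mug, but side by side they were in place; only shadows and the handle's old position differed.
- **Force on the first stroke:** the fingertips pressed the handle against its stop at 40.0 N at the wrist. This was the fingers rather than the gripper's body, but it sits right at the 40 N limit, so I ended the second stroke more gently.

I couldn't read the state after handing in, so the final one-second hold is unchecked.

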